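# Seat the knife handle and flip the rivet guide plate shut

## Robot

A 6-joint arm with a two-finger parallel gripper is mounted at the origin on the work surface. World frame = base frame: x ahead of the robot, y to its left, z up, the work surface at z = 0. Lengths are in m, angles in rad, forces in N, time in s.
With the tool pointing down it reaches from about 0.25 to 0.725 m from the base axis. Payload 9.7 kg.
Tool frame: the origin (TCP) lies at the very end of the fingers, on their centre line; the grasp point (between the pads) lies 19 mm behind it (arm.grip_point_offset is the distance from the TCP to the grasp point, in m); z points along the fingers, y is the line along which they close (so a half turn about z gives the same grasp; the last joint's range is limited). The gripper opens to 85 mm and grips with 20 to 120 N. Pads are 22 mm wide; open, the fingers measure 114 mm over their backs; the gripper's body (76 mm by 85 mm) begins 54 mm behind the grasp point. The pads swing forward as they close: fully open they stand 13 mm farther back than shut.
Start: joints at [-1.302, 0.087, 0.176, 1.66, 0, 1.571], TCP at [0.146, -0.53, 0.231] pointing down, gripper open.
Joint ranges: [-3.13, 3.13], [-0.85, 1.81], [-1.15, 1.24], [-2.2, 2.28], [-1.44, 1.52], [-3.14, 3.14]. Speed limits (rad/s): [2.22, 2.22, 2.57, 3.14, 3.14, 3.14].

## Interface

Orientations are given as a unit quaternion [x, y, z, w].
In Python, from plant import arm, cams, ticket gives the robot as it stands.
- The arm moves only by the tool arm_command, never from a script. Its argument "increments" is text: rows parted by semicolons, each of 5 numbers parted by spaces: the shift along the tool's x, y, z in mm, then the turn about the tool's z in rad, then the finger opening in mm, from 0 to 85.4. In form: tx ty tz twist hand; .... A call has exactly 10 rows; each row is the pose to reach, as a shift and turn from the pose commanded when the call began, along the tool's axes at that moment; what a row does not reach only later rows make up. A row lasts 1/10 s, in which the tool goes at most 50 mm and 8.59 degrees, less where a joint would pass 70% of its speed; a pose out of reach is approached as far as the arm can. A call with a gripper value outside its range is refused whole. The fingers move at their own pace and stop on an object; "force" is the grip in N (left out, the last holds). Time passes only in rows, so rows that repeat a pose let the fingers close, or fill a call up. It gives the time, the measured TCP pose, the force, the opening and the grip force at its end, in the units of the state.
- arm.read_state(): the state, without advancing time (a new reading comes with each control period).
- cams.snapshot(name): name is "scene" or "top"; returns a dict with "img" (480x640x3 uint8, red, green, blue), "fx", "fy", "cx", "cy" (pixels), "position" and "orientation" of the camera in the world. Camera axes: x right, y down, z forward; pixel columns grow to the right and rows downward; lengths in m; the calibration is good to about 2 mm. A picture is of the moment at which its call begins. There is no depth.
- ticket.close_job(): hands the job in; it is judged then, once.
The state is a dict: "time": time; "q": joint angles; "joint_vel": joint speeds; "tau": joint torques, N m; "eef_pos": TCP position; "tcp_rot": TCP orientation; "contact_force": force on the tool from outside, world axes, zero at the start; "wrist_torque": the same for the moment, N m; "finger_gap": opening from 0.0 (shut) to 1.0 (fully open); "finger_force": force on a finger pad.
Only numpy, scipy, OpenCV 4.12 (cv2) and the standard library are available. Lean on these libraries where they do the work, as an engineer would, in place of code of your own. Each camera call takes 0.05 s, during which the arm holds its last target. There are 200 camera calls.

## Task

A knife handle sits part-way along the channel of one of the two riveting jigs. Push it with the fingertips along the channel until its end is fully against the end stop, then flip that jig's hinged guide plate over by pushing on it until it lies flat on the rails above the handle. Nothing is to be grasped or lifted; leave the empty jig's plate standing open and leave the rivet tub, the punch and the hammer where they are, and finish with the hand clear.

Things in the scene. Friction and masses are not known exactly. Their poses are not given: they have to be found in the camera images.
- jig: Loaded riveting jig, fixed: dark steel block 100 (x) x 155 (y) x 30 mm, y -85 to +70 from the origin, which lies on the bench under the channel's centre line. x points roughly away from the robot; the channel runs along y, its floor is the block's top, 30 mm up. It may stand on the left or the right.
- jig_stop (a point): Centre of the inner face of the loaded jig's end stop (jig frame 0, 55, 38 mm; axes as jig). Stop block 12 mm thick, 18 mm high. Two rails, 14 mm thick and 18 mm high (tops 48 mm above the bench), leave a channel 30 mm wide centred on jig x = 0, from y = -35 to +55; the -y end is open and has no rails beyond.
- jig_hinge (a point): Middle of the loaded jig's hinge axis (jig frame -40, 0, 52 mm; axes as jig), on the robot's side of the channel, running along jig y. The hinge is stiff (about 0.12 N m of friction): the plate stays at any angle where it is left; 2 to 5 N near its free edge moves it.
- guide_plate (a joint): Angle of the loaded jig's guide plate, rad: 0 = shut, flat on the rails (end of travel); 1.57 = upright; above that it leans back towards the robot; starts at 1.7 to 1.95, other end of travel 2.1.
- guide_plate_edge (a point): Middle of the free edge of the loaded jig's guide plate, 70 mm from the hinge axis. Aluminium plate, 6 mm thick, 80 mm wide (jig y -40 to +40), three 9 mm holes 41 mm from the hinge axis at y -25, 0, +25. Shut, its upper face is 54 mm above the bench (2 mm above the hinge axis) and its underside 2 mm above the handle.
- knife: Folding-knife handle, loose, flat in the loaded jig's channel: black scales, a steel end, three brass pins; 26 mm wide (x), 120 long (y), 16 thick (z), about 0.12 kg. Origin at the centre of its underside; y points to the stop. Starts 25 to 45 mm short of the stop, its other end out of the channel's open end.
- knife_near (a point): Centre of the handle's end face away from the stop (the one to push), 8 mm above its underside.
- knife_far (a point): Centre of the handle's steel end face towards the stop, 8 mm above its underside.
- spare_jig: The empty jig, alike in every size, fixed; same origin and axes.
- spare_plate (a joint): Angle of the empty jig's guide plate, rad, as for the other; starts at 1.7 to 1.95 and is to be left there.
- tub: White plastic tub with brass rivets, 84 mm across the rim, 40 mm high, loose; origin under its centre. Bystander.
- punch: Steel rivet punch standing on a 32 mm foot, 60 mm high, loose; origin under its centre. Bystander.
- hammer: Hammer lying on the bench, 260 mm long, handle towards its -x; loose. Bystander.
Mind the look-alikes: they are no part of the job. Of the things like the knife, leave any that is blue or red; of the rest the smaller one is meant.

How it is judged:
On the way, in this order (a step that is already met when the one before it is completed fails the run):
1. the handle's end is against the stop, the guide plate still open (y of knife_far in the frame of jig_stop above -0.004 m and z of knife_far in the frame of jig_stop below 0.006 m and horizontal distance between knife_far and jig_stop below 0.007 m and value of joint guide_plate above 1 rad), for 0.2 s.
2. the guide plate lies flat on the rails (value of joint guide_plate below 0.06 rad), for 0.2 s.
At the end, for the whole second after the job is handed in: The handle lies on the channel floor with its end within 4 mm of the stop; the loaded jig's plate is shut to within 0.06 rad; the empty jig's plate is still above 1.5 rad; tub, punch and hammer are within 30 mm of where they stood (y of knife_far in the frame of jig_stop above -0.004 m and z of knife_far in the frame of jig_stop below 0.006 m and horizontal distance between knife_far and jig_stop below 0.007 m and value of joint guide_plate below 0.06 rad and value of joint spare_plate above 1.5 rad and linear speed of knife below 0.01 m/s and distance of each of tub, punch, hammer from where it was at the start of the episode below 0.03 m); the robot touches nothing.
It fails at once if the handle is lifted or tipped out of the channel (10 mm or more off its floor) (z of knife in the frame of jig above 0.04 m).
It fails at once if the empty jig's plate is pushed over (value of joint spare_plate below 1.5 rad).
It fails at once if tub, punch or hammer is moved more than 30 mm or tipped over (distance of any of tub, punch, hammer from where it was at the start of the episode above 0.03 m or angle between any of tub, punch's own z axis and vertical above 0.6 rad).
It also fails if it takes over 45 s, if anything falls off the work surface, if the arm or the gripper's body presses on something with over 40 N, if the wrist force passes 120 N, or if a joint passes its speed limit or range.

## Working session

There is one attempt and no reset: what is moved stays moved. The work goes in short steps, Python scripts to look and compute and a tool call to move; the robot and the scene stay as the last step left them, time stands still between calls to the robot, and variables do not carry over. Pictures are saved under pics/ and viewed, at most 10 in all, crops included, and the job is handed in when it is done.

Besides the shell and the picture viewer there is one more tool, called after ">>>" in YAML: its name, and indented under it one key for each argument. arm_command: Moves the arm, as the interface text tells. Its arguments: {"type":"object","properties":{"increments":{"type":"string"},"force":{"type":"number"}},"required":["increments"]}

```bash
mkdir -p pics
cat > h.py <<'E'
import numpy as np, cv2
from scipy.spatial.transform import Rotation as R
def ray(s,u,v):
    d=R.from_quat(s["orientation"]).apply([(u-s["cx"])/s["fx"],(v-s["cy"])/s["fy"],1.]); return np.array(s["position"]),d
def onz(s,u,v,z):
    p,d=ray(s,u,v); return p+d*(z-p[2])/d[2]
def proj(s,P):
    c=R.from_quat(s["orientation"]).inv().apply(np.atleast_2d(P)-s["position"]); return np.c_[c[:,0]/c[:,2]*s["fx"]+s["cx"],c[:,1]/c[:,2]*s["fy"]+s["cy"]]
def snap(n,f):
    from plant import cams
    s=cams.snapshot(n); cv2.imwrite("pics/"+f,s["img"][:,:,::-1]); return s
E
python3 - <<'E'
from h import *
from plant import arm
import pickle
for n in("scene","top"):
    s=snap(n,n+"0.png"); pickle.dump(s,open(n+".pkl","wb")); print(n,s["position"],s["orientation"],s["fx"],s["cx"],s["cy"])
print(arm.read_state())
E
```

```text
scene [1.09303083 0.15050332 0.82983588] [ 0.5244435   0.78763899 -0.2673217  -0.18199708] 545.1948388950739 318.1565141238298 241.33586633314013
top [ 0.42164936 -0.04805832  0.80960498] [-0.70194957  0.70786968 -0.06584429  0.04303304] 456.95194649259037 314.0928658249205 239.79189027958893
{'time': 0.1, 'q': array([-1.30198975e+00,  8.74304778e-02,  1.75157479e-01,  1.65977494e+00,
       -3.60868542e-05,  1.57080141e+00]), 'joint_vel': array([ 0.00060188, -0.00172825,  0.00158335,  0.00066438, -0.00041196,
       -0.00064374]), 'tau': array([ 2.66749566e-04, -5.21561265e+01,  4.65653300e+01,  1.60342403e-02,
        8.11415430e-05, -1.35213637e-05]), 'eef_pos': array([ 0.14600323, -0.53004655,  0.23061131]), 'tcp_rot': array([ 9.90981611e-01,  1.33996472e-01, -1.01739809e-04, -6.17745268e-04]), 'contact_force': array([ 0.28734986,  0.10925985, -0.9676603 ]), 'wrist_torque': array([ 0.04287659, -0.041183  ,  0.01983075]), 'finger_force': 0.0, 'finger_gap': 0.9982345988066567}
```

View pics/top0.png

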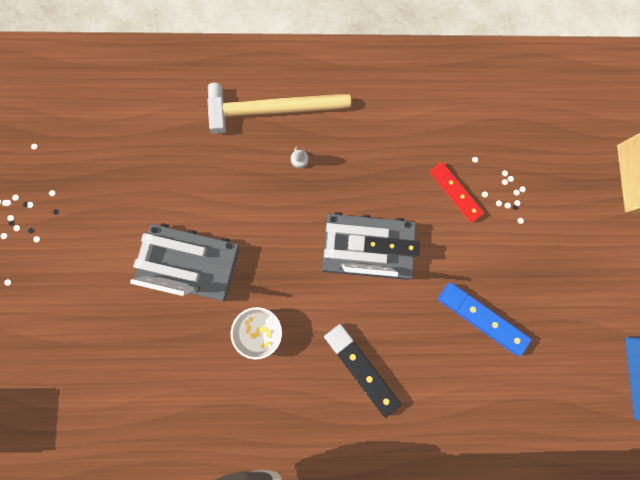

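View pics/scene0.png

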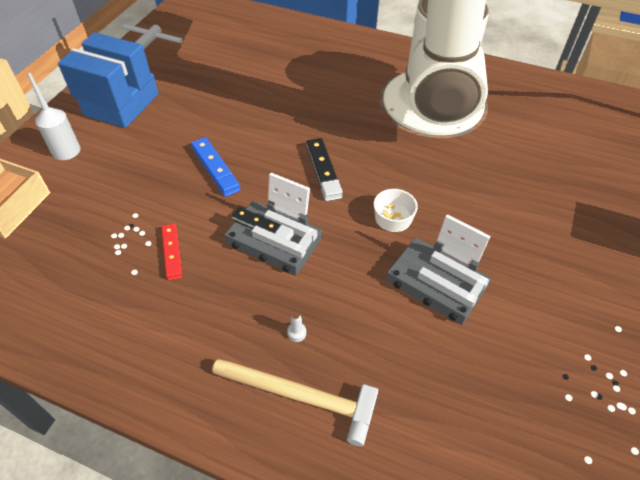

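The top view shows the loaded jig at about (370,245), its stop to the left (+y) and the handle's near end at about (418,247). The empty jig is at (187,262), and the large black look-alike lies loose at (362,370). I'll enlarge the loaded jig next.

Run:
```python
from h import *
import pickle
s=pickle.load(open("top.pkl","rb"));im=s["img"][:,:,::-1]
a=im[200:290,310:430]; cv2.imwrite("pics/c1.png",cv2.resize(a,None,fx=6,fy=6,interpolation=cv2.INTER_CUBIC))
hsv=cv2.cvtColor(im,cv2.COLOR_BGR2HSV)
# block (grey, low sat) outline and brass pins
m=((hsv[...,1]<70)).astype(np.uint8); m[:, :310]=0;m[:,435:]=0;m[:200]=0;m[290:]=0
m=cv2.morphologyEx(m,cv2.MORPH_OPEN,np.ones((3,3)))
n,l,st,c=cv2.connectedComponentsWithStats(m);print(st[1:],c[1:])
b=((hsv[...,1]>130)&(hsv[...,2]>150)&(hsv[...,0]>17)).astype(np.uint8);b[:,:350]=0;b[:,425:]=0;b[:225]=0;b[270:]=0
n,l,st,c=cv2.connectedComponentsWithStats(b)
for q,t in zip(c[1:],st[1:]): print("pin",q,t[4],onz(s,*q,.046))
```

```text
[[ 322  213   98   66 5271]] [[369.12995637 246.16846898]]
pin [372.5        243.77777778] 18 [ 0.53279313 -0.17249213  0.046     ]
pin [391.5 245.5] 16 [ 0.52963695 -0.20480965  0.046     ]
pin [410.6 247.4] 15 [ 0.52617013 -0.23733311  0.046     ]
```

View pics/c1.png

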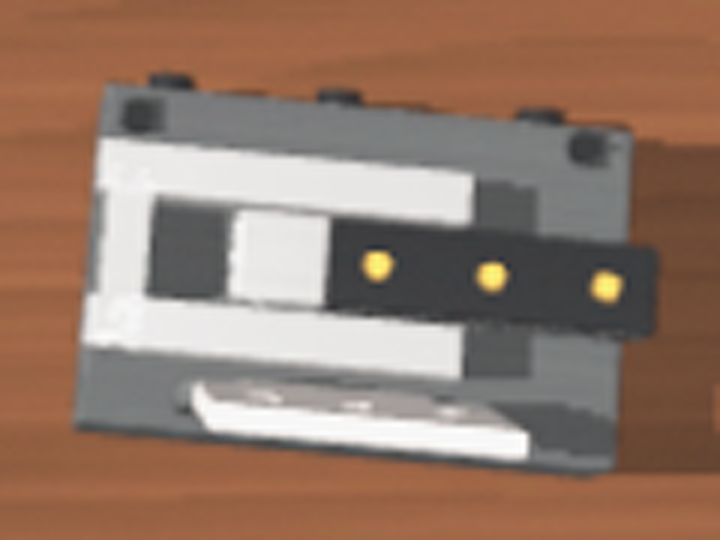

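The crop shows the stop's inner face at about (151,246), the handle's far end at (231,257) and its near end at (656,292), all in crop pixels. The plate leans back at the bottom, with its free edge running from (212,430) to (528,445).

Run:
```python
from h import *
import pickle
s=pickle.load(open("top.pkl","rb"))
g=lambda u,v,z:onz(s,u/6+310-.4,v/6+200-.4,z)
pts=dict(blkFL=(105,85,.03),blkFR=(632,130,.03),blkNL=(77,430,.03),blkNR=(613,472,.03),
stopF=(155,197,.048),stopN=(147,295,.048),railF_in=(473,222,.048),railF_out=(473,178,.048),railN_in=(465,328,.048),railN_out=(463,377,.048),
hfF=(232,212,.046),hfN=(230,302,.046),hnF=(656,247,.046),hnN=(656,337,.046))
P={k:g(*v) for k,v in pts.items()}
for k in P: print(k,P[k].round(4))
# rigid 2D fit to jig coordinates
J=dict(blkFL=(50,70),blkFR=(50,-85),blkNL=(-50,70),blkNR=(-50,-85),stopF=(15,55),stopN=(-15,55),railF_in=(15,-35),railF_out=(29,-35),railN_in=(-15,-35),railN_out=(-29,-35))
A=np.array([J[k] for k in J])/1e3;B=np.array([P[k][:2] for k in J])
r,_=R.align_vectors(np.c_[B-B.mean(0),0*B[:,0]],np.c_[A-A.mean(0),0*A[:,0]])
M=r.as_matrix()[:2,:2];t=B.mean(0)-M@A.mean(0)
print("yaw",r.as_euler('xyz')[2],"org",t,"res",np.abs(A@M.T+t-B).max())
for k in("hfF","hfN","hnF","hnN"):print(k,((P[k][:2]-t)@M*1e3).round(1))
for th in(1.7,1.8,1.9,1.95):
    e=[[-.04+.07*np.cos(th),y,.052+.07*np.sin(th)] for y in(.04,-.04)]
    w=[np.r_[M@np.array(q[:2])+t,q[2]] for q in e]
    print(th,((proj(s,w)-[309.6,199.6])*6).round(0).tolist(),np.round(w,3).tolist())
```

```text
blkFL [ 0.5885 -0.0972  0.03  ]
blkFR [ 0.5745 -0.251   0.03  ]
blkNL [ 0.4882 -0.0876  0.03  ]
blkNR [ 0.4749 -0.241   0.03  ]
stopF [ 0.5523 -0.1097  0.048 ]
stopN [ 0.5244 -0.1069  0.048 ]
railF_in [ 0.5447 -0.1997  0.048 ]
railF_out [ 0.5573 -0.2002  0.048 ]
railN_in [ 0.5145 -0.1964  0.048 ]
railN_out [ 0.5006 -0.1953  0.048 ]
hfF [ 0.5482 -0.1316  0.046 ]
hfN [ 0.5225 -0.1305  0.046 ]
hnF [ 0.5375 -0.2521  0.046 ]
hnN [ 0.5118 -0.2509  0.046 ]
yaw -0.09363924001065821 org [ 0.5325401  -0.16251719] res 0.0016641755211710407
hfF [12.7 32.3]
hfN [-13.  31.]
hnF [ 13.3 -88.8]
hnN [-12.4 -90. ]
1.7 [[216.0, 401.0], [530.0, 428.0]] [[0.487, -0.118, 0.121], [0.48, -0.198, 0.121]]
1.8 [[213.0, 428.0], [528.0, 455.0]] [[0.481, -0.117, 0.12], [0.473, -0.197, 0.12]]
1.9 [[210.0, 455.0], [525.0, 482.0]] [[0.474, -0.117, 0.118], [0.466, -0.196, 0.118]]
1.95 [[209.0, 469.0], [523.0, 496.0]] [[0.471, -0.117, 0.117], [0.463, -0.196, 0.117]]
```

>>> arm_command:
  increments: "43 -13 10 0.036 0;86 -27 20 0.072 0;129 -40 30 0.108 0;172 -54 40 0.145 0;215 -67 50 0.181 0;258 -80 60 0.217 0;300 -94 70 0.253 0;343 -108 80 0.29 0;386 -121 90 0.326 0;426 -134 100 0.362 0"

```text
time: 1.1
eef_pos: [0.5226, -0.2864, 0.1305]
tcp_rot: [0.999, -0.047, -0.0, -0.0]
contact_force: [0.3, -0.2, 1.4]
finger_gap: -0.001
finger_force: 0.0
```

```bash
cat >> h.py <<'E'
YAW=-0.0936;ORG=np.array([.5325,-.1625])
def st():
    from plant import arm
    a=arm.read_state(); M=R.from_euler('z',YAW).as_matrix()
    p=(np.array(a["eef_pos"])-[*ORG,0])@M*1e3
    T=R.from_quat(a["tcp_rot"]).as_matrix()
    print("t",round(a["time"],2),"jig mm",p.round(1),"toolx in jig",(M.T@T[:,0]).round(3),"F jig",(np.array(a["contact_force"])@M).round(1),"gap",round(a["finger_gap"],2))
E
python3 -c "
from h import *
st()"
```

```text
t 1.1 jig mm [   1.7 -124.3  130.5] toolx in jig [ 1.    -0.001 -0.   ] F jig [ 0.4 -0.2  1.4] gap -0.0
```

>>> arm_command:
  increments: "-1 0 20 0 0;-1 0 40 0 0;-1 0 60 0 0;-1 0 78 0 0;-1 0 92 0 0;-1 0 92 0 0;-1 -3 92 0 0;-1 -6 92 0 0;-1 -9 92 0 0;-1 -12 92 0 0"

```text
time: 2.1
eef_pos: [0.5217, -0.2757, 0.0401]
tcp_rot: [0.999, -0.047, 0.001, 0.0]
contact_force: [-0.7, 0.1, -0.8]
finger_gap: -0.002
finger_force: 0.0
```

```bash
python3 -c "
from h import *
st()
s=snap('top','t1.png')
cv2.imwrite('pics/t1c.png',cv2.resize(s['img'][190:300,300:460,::-1],None,fx=5,fy=5,interpolation=cv2.INTER_CUBIC))"
```

```text
t 2.1 jig mm [  -0.2 -113.7   40.1] toolx in jig [1.    0.001 0.001] F jig [-0.7  0.  -0.8] gap -0.0
```

View pics/t1c.png

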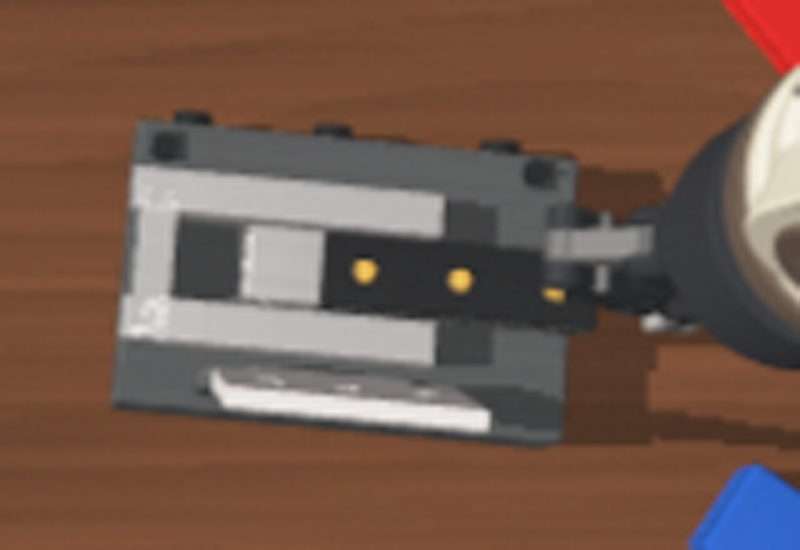

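The picture shows the fingers just behind the handle's near end (crop ~(580,280)), with the handle not yet moved and its far end still at (240,262).

>>> arm_command:
  increments: "0 -2 2 0 0;0 -4 2 0 0;0 -6 2 0 0;0 -8 2 0 0;0 -10 2 0 0;0 -12 2 0 0;0 -14 2 0 0;0 -16 2 0 0;0 -18 2 0 0;0 -20 2 0 0"

```text
time: 3.15
eef_pos: [0.5232, -0.2558, 0.0373]
tcp_rot: [0.999, -0.047, -0.0, 0.0]
contact_force: [-1.0, -0.6, 0.1]
finger_gap: 0.003
finger_force: 0.3
```

```bash
python3 -c "
from h import *
st()
s=snap('top','t2.png')
import numpy as np
M=R.from_euler('z',YAW).as_matrix()
hsv=cv2.cvtColor(s['img'],cv2.COLOR_RGB2HSV)
b=((hsv[...,1]>130)&(hsv[...,2]>110)&(hsv[...,0]>17)&(hsv[...,0]<35)).astype(np.uint8);b[:,:340]=0;b[:,425:]=0;b[:225]=0;b[270:]=0
n,l,t,c=cv2.connectedComponentsWithStats(b)
for q,k in zip(c[1:],t[1:]): print(q,k[4],((onz(s,*q,.046)-[*ORG,0])@M*1e3).round(1))
print(((np.array([.53279,-.17249,0])-[*ORG,0])@M*1e3).round(1))
"
```

```text
t 3.15 jig mm [ -0.6 -93.8  37.3] toolx in jig [ 1.  0. -0.] F jig [-1.  -0.7  0.1] gap 0.0
[367.6 243.4] 15 [ 1.1 -1.6 46. ]
[386.58823529 245.11764706] 17 [  1. -34.  46.]
[ 1.2 -9.9  0. ]
```

>>> arm_command:
  increments: "0 -2 0 0 0;0 -4 0 0 0;0 -6 0 0 0;0 -8 0 0 0;0 -10 0 0 0;0 -11 0 0 0;0 -12 0 0 0;0 -13 0 0 0;0 -14 0 0 0;0 -15 0 0 0"

```text
time: 4.2
eef_pos: [0.5246, -0.241, 0.0373]
tcp_rot: [0.999, -0.047, 0.0, 0.0]
contact_force: [0.2, -1.3, 0.0]
finger_gap: -0.002
finger_force: 0.4
```

```bash
cat > k.py <<'E'
from h import *
st()
s=snap('top','t3.png')
M=R.from_euler('z',YAW).as_matrix()
hsv=cv2.cvtColor(s['img'],cv2.COLOR_RGB2HSV)
b=((hsv[...,1]>130)&(hsv[...,2]>110)&(hsv[...,0]>17)&(hsv[...,0]<35)).astype(np.uint8);b[:,:340]=0;b[:,425:]=0;b[:225]=0;b[270:]=0
n,l,t,c=cv2.connectedComponentsWithStats(b)
for q,k in zip(c[1:],t[1:]): print(q,k[4],((onz(s,*q,.046)-[*ORG,0])@M*1e3).round(1))
E
python3 k.py
```

```text
t 4.2 jig mm [ -0.6 -78.9  37.3] toolx in jig [1. 0. 0.] F jig [ 0.3 -1.2  0. ] gap -0.0
[358.5        242.77777778] 18 [ 0.9 13.9 46. ]
[377.6 244.4] 15 [  0.9 -18.6  46. ]
```

>>> arm_command:
  increments: "0 -0.5 0 0 0;0 -1 0 0 0;0 -1 0 0 0;0 -1.5 0 0 0;0 -1.5 0 0 0;0 -2 0 0 0;0 -2 0 0 0;0 -2.5 0 0 0;0 -2.5 0 0 0;0 -2.5 0 0 0"

```text
time: 5.25
eef_pos: [0.5247, -0.239, 0.0374]
tcp_rot: [0.999, -0.047, -0.0, 0.0]
contact_force: [-1.1, -4.7, 0.4]
finger_gap: -0.004
finger_force: 2.3
```

```bash
python3 k.py
```

```text
t 5.25 jig mm [ -0.6 -76.9  37.4] toolx in jig [1. 0. 0.] F jig [-0.6 -4.7  0.4] gap -0.0
[357.5 242.5] 16 [ 1.2 15.7 46. ]
[376.5 244.5] 16 [  0.6 -16.8  46. ]
```

>>> arm_command:
  increments: "0 -0.5 0 0 0;0 -1 0 0 0;0 -1 0 0 0;0 -1.5 0 0 0;0 -1.5 0 0 0;0 -2 0 0 0;0 -2 0 0 0;0 -2 0 0 0;0 -2 0 0 0;0 -2 0 0 0"

```text
time: 6.3
eef_pos: [0.5249, -0.2386, 0.0377]
tcp_rot: [0.999, -0.047, 0.0, 0.002]
contact_force: [-1.8, -14.4, -1.1]
finger_gap: -0.001
finger_force: 6.1
```

```bash
python3 k.py; python3 -c "
import cv2;i=cv2.imread('pics/t3.png');cv2.imwrite('pics/t3c.png',cv2.resize(i[190:300,300:460],None,fx=5,fy=5,interpolation=cv2.INTER_CUBIC))"
```

```text
t 6.3 jig mm [ -0.5 -76.5  37.7] toolx in jig [ 1.    -0.001  0.   ] F jig [ -0.5 -14.6  -1.1] gap -0.0
[357.5 242.5] 16 [ 1.2 15.7 46. ]
[376.6 244.4] 15 [  0.8 -17.   46. ]
```

View pics/t3c.png

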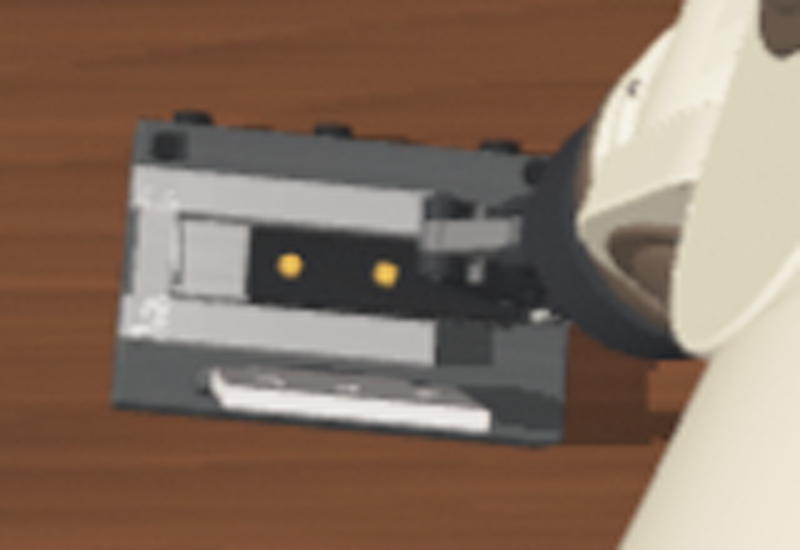

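The handle now sits flush at the stop (crop x≈180): 14 N of push gave no further motion, and the plate is still open. I'll back off, rise, and go round behind the plate.

>>> arm_command:
  increments: "0 5 0 0 0;0 12 0 0 0;0 14 -40 0 0;0 14 -85 0 0;0 14 -130 0 0;-20 0 -145 0 0;-55 -25 -145 0 0;-85 -55 -145 0 0;-105 -75 -145 0 0;-105 -75 -145 0 0"

```text
time: 7.35
eef_pos: [0.4259, -0.1501, 0.1831]
tcp_rot: [0.999, -0.046, 0.0, -0.0]
contact_force: [1.8, -0.5, 0.9]
finger_gap: -0.002
finger_force: 0.0
```

```bash
python3 k.py
```

```text
t 7.35 jig mm [-107.3    2.3  183.1] toolx in jig [1.    0.002 0.001] F jig [ 1.9 -0.3  0.9] gap -0.0
[357.5 242.5] 16 [ 1.2 15.7 46. ]
[376.6 244.4] 15 [  0.8 -17.   46. ]
```

>>> arm_command:
  increments: "0 0 25 0 0;0 0 50 0 0;0 0 73 0 0;10 0 73 0 0;18 0 73 0 0;26 0 73 0 0;32 0 73 0 0;37 0 73 0 0;42 0 73 0 0;47 0 73 0 0"

```text
time: 8.4
eef_pos: [0.4745, -0.1565, 0.1096]
tcp_rot: [0.999, -0.047, -0.0, 0.0]
contact_force: [-1.8, 0.9, 1.5]
finger_gap: 0.002
finger_force: 1.1
```

```bash
python3 k.py; python3 -c "
import cv2;from h import snap
s=snap('scene','s3.png');cv2.imwrite('pics/s3c.png',cv2.resize(s['img'][110:290,180:420,::-1],None,fx=3,fy=3,interpolation=cv2.INTER_CUBIC))"
```

```text
t 8.4 jig mm [-58.3   0.5 109.6] toolx in jig [ 1.  0. -0.] F jig [-1.9  0.8  1.5] gap 0.0
[357.5 242.5] 16 [ 1.2 15.7 46. ]
```

View pics/s3c.png

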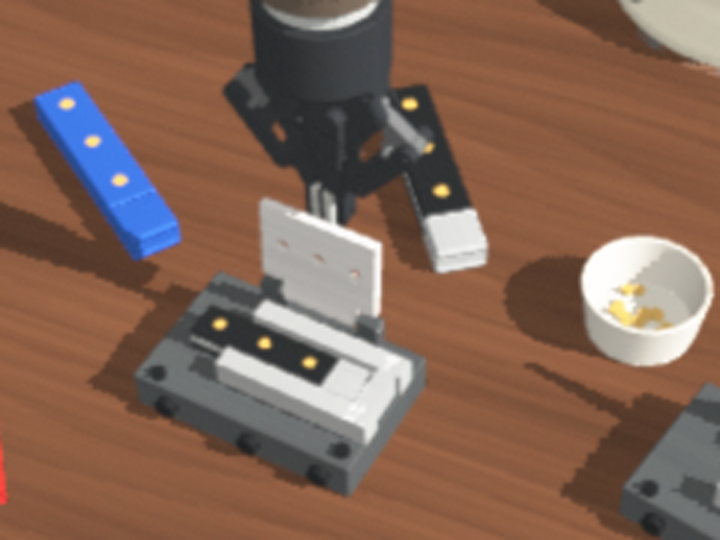

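The fingers are in contact behind the loaded jig's plate (crop ~(325,210)), and the handle is still seated. Next I'll follow the plate's arc over.

>>> arm_command:
  increments: "6 0 -1 0 0;11 0 -1 0 0;16 0 -1 0 0;22 0 0 0 0;28 0 1.5 0 0;33 0 4 0 0;38.5 0 6.5 0 0;43 0 10 0 0;48 0 13.5 0 0;48 0 13.5 0 0"

```text
time: 9.5
eef_pos: [0.5224, -0.1609, 0.095]
tcp_rot: [0.999, -0.047, -0.0, -0.0]
contact_force: [0.1, 0.6, 0.4]
finger_gap: 0.002
finger_force: 0.0
```

```bash
python3 k.py
```

```text
t 9.5 jig mm [-10.2   0.6  95. ] toolx in jig [ 1.     0.001 -0.   ] F jig [0.  0.6 0.4] gap 0.0
```

>>> arm_command:
  increments: "4 0 4 0 0;8 0 8 0 0;11 0 13 0 0;14 0 18 0 0;16 0 24 0 0;18 0 30 0 0;19 0 35 0 0;19 0 40 0 0;19 0 42 0 0;19 0 43 0 0"

```text
time: 10.55
eef_pos: [0.5409, -0.1627, 0.0539]
tcp_rot: [0.999, -0.047, 0.0, 0.0]
contact_force: [-6.4, 3.0, 16.3]
finger_gap: 0.001
finger_force: 8.3
```

```bash
python3 k.py
```

```text
t 10.55 jig mm [ 8.4  0.6 53.9] toolx in jig [1.    0.    0.001] F jig [-6.7  2.4 16.3] gap 0.0
```

It bottoms out at z = 53.9 mm under 16 N, so the plate is shut. I'll lift clear and check.

>>> arm_command:
  increments: "0 0 0 0 0;0 0 -5 0 0;0 0 -25 0 0;0 0 -60 0 0;0 0 -100 0 0;-30 20 -130 0 0;-65 50 -140 0 0;-95 80 -140 0 0;-130 110 -140 0 0;-130 110 -140 0 0"

```text
time: 11.6
eef_pos: [0.3979, -0.2623, 0.1933]
tcp_rot: [0.999, -0.049, -0.0, 0.0]
contact_force: [0.6, 0.1, 0.1]
finger_gap: -0.004
finger_force: 0.0
```

```bash
python3 -c "
from h import *
st()
a=snap('top','e1.png')['img'][130:330,200:460];b=snap('scene','e2.png')['img'][110:290,180:420]
a=cv2.resize(a,(390,300));b=cv2.resize(b,(400,300))
cv2.imwrite('pics/e.png',np.hstack([a,b])[:,:,::-1])"
```

```text
t 11.6 jig mm [-124.7 -111.9  193.3] toolx in jig [ 1.    -0.004 -0.   ] F jig [0.6 0.1 0.1] gap -0.0
```

View pics/e.png

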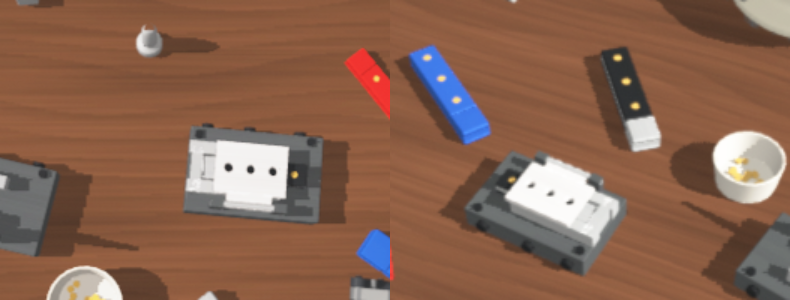

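Both views show the plate flat on the rails (about (250,170) on the left, (560,190) on the right). The handle is still at the stop, the bystanders shown are in place and the hand is clear.

```bash
python3 -c "
from plant import ticket
print(ticket.close_job())"
```

```text
the job is handed in; nothing more can be done
None
```

The knife handle is against the end stop, the loaded jig's guide plate is shut flat over it, the hand is clear, and I handed the job in at about 12 s; no verdict came back.

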